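Find the hidden release slot and pop the fuse tray

ROBOT

A 6-joint arm with a two-finger parallel gripper is mounted at the origin on a cart in front of the work surface, level with it; the furniture and walls round the work are solid. World frame = base frame: x ahead of the robot, y to its left, z up, the work surface at z = 0. Lengths are in m, angles in rad, forces in N, time in s.
With the tool pointing down it reaches from about 0.35 to 0.875 m from the base axis. Payload 4.2 kg.
Tool frame: the origin (TCP) lies midway between the tips of the shut fingers; the grasp point (between the pads) lies bot.grasp_offset behind it (bot.grasp_offset is the distance from the TCP to the grasp point, in m); z points along the fingers, y is the direction in which the jaws open and shut (so a half turn about z gives the same grasp; the last joint's range is limited). The gripper opens to 85 mm and grips with 20 to 120 N. Pads are 22 mm wide; open, the fingers measure 114 mm over their backs; the gripper's body (76 mm by 85 mm) begins 54 mm behind the grasp point. The pads swing forward as they close: fully open they stand 13 mm farther back than shut.
Start: joints at [-1.044, 0.385, 0.008, 0, -1.194, -0.259], TCP at [0.165, -0.603, 0.231] pointing down, gripper open.
Joint ranges: [-3.14, 3.14], [-1.21, 2.06], [-1.07, 1.41], [-3.16, 2.05], [-2.99, -0.16], [-3.1, 3.1]. Speed limits (rad/s): [2.79, 2.79, 3.14, 3.14, 3.14, 3.14].

INTERFACE

Orientations are given as a unit quaternion [w, x, y, z].
In Python, from station import bot, cams gives the robot as it stands.
- The arm moves only by the tool drive_tool, never from a script. Its argument "targets" is a list of rows, each a list of 2 entries, a list of its own where there are three numbers: the shift along the world's x, y, z in mm, then the turn about the world's z in rad. A call has 1 to 12 rows; each row shifts and turns the commanded pose from where the row before left it; what a row does not reach is not made up. A row lasts 1/10 s, in which the tool goes at most 50 mm and 8.59 degrees, less where a joint would pass 70% of its speed; a pose out of reach is approached as far as the arm can. A call with a gripper value outside its range is refused whole. "grip" is the opening, from -1 (shut) to 1 (fully open), set as the call begins (left out, the last holds). The fingers move at their own pace and stop on an object; "squeeze" is the grip in N (left out, the last holds). Time passes only in rows, so rows that do not move let the fingers close. It gives the time, the measured TCP pose, the force and the opening at its end, in the units of the state.
- bot.observe(): the state, without advancing time (a new reading comes with each control period).
- cams.read_camera(name): name is "scene" or "top" or "wrist"; returns a dict with "color" (384x512x3 uint8, blue, green, red), "fovy" (degrees; the focal length in pixels is half the picture's height over the tangent of half this angle, whatever the lens; pixels are square), "cx", "cy" (the principal point, pixels), "k1" (the pictures are not rectified: a ray, as slopes to the right and down, at radius r is drawn at 1 + k1 r^2 times it, then the intrinsics apply), "rvec" (rotation vector, rad) and "tvec" (3), from world to camera coordinates, as OpenCV has them. Camera axes: x right, y down, z forward; pixel columns grow to the right and rows downward; lengths in m; the calibration is good to about 2 mm. A picture is of the moment at which its call begins. There is no depth.
- bot.hand_in(): hands the job in, once; it reports no verdict.
The state is a dict: "clock": time; "joints": joint angles; "qd": joint speeds; "effort": joint torques, N m; "eef_pos": TCP position; "orientation": TCP orientation; "contact_force": force on the tool from outside, world axes, zero at the start; "ft_torque": the same for the moment, N m; "width": opening from 0.0 (shut) to 1.0 (fully open).
Only numpy, scipy, OpenCV 4.12 (cv2) and the standard library are available. Lean on these libraries where they do the work, as an engineer would, in place of code of your own. Each camera call takes 0.05 s, during which the arm holds its last target.

TASK

The fuse tray in the front of the small bench power supply is shut and has no pull: its release sits at the bottom of a slot somewhere along the low ledge at the back of the supply, hidden behind the taller cover. Run a closed fingertip along that ledge until you find the slot, press the release plate inside it all the way down so that the tray slides out and stays out, then move clear. Do not touch the tray, and leave the jar, the reel and the tape roll standing where they are; nothing is to be gripped or lifted.

Things in the scene. Friction and masses are not known exactly. Their poses are not given: they have to be found in the camera images.
- unit: Bench power supply, grey painted metal, fixed to the bench: 330 mm along its y, 144 mm along its x, 60 mm high. Origin: middle of its width, at bench level, under the cover. x points to its back (away from the robot at yaw 0), z up. The cover reaches from x -70 to +30 mm, flat top 60 mm above the bench; the low rear ledge from x +30 to +74 mm.
- ledge_mid (a point): Middle of the rear ledge's top: x +52, y 0, z +36 mm from the supply's origin, same axes. The ledge is flat, 44 mm deep in x, from y -75 to +75 mm; end pieces beyond are 1.5 mm higher, without slot. The slot is a gap across the whole ledge, open at the rear, 60 mm long in y, walls upright and rigid. Its middle lies anywhere from y -43 to +43 mm and must be felt or seen.
- release (a joint): Travel of the release plate, m: 0 as found, 0.008 fully down; straight down, gives way at about 5 N (more if fast), stays where left. Flat plate in the slot, 56 mm in y by 38 mm in x, grey like the ledge, its top 10 mm below the ledge top (26 mm above the bench), 18 mm above the bench when fully down.
- tray: Fuse tray in the front of the supply, grey front 124 mm wide and 21 mm high, centred on the supply's width, 8 to 29 mm above the bench. Its origin coincides with the supply's origin when shut. A linkage slides it out of the front (the supply's -x) by 4 mm for each mm that the release plate goes down, 32 mm in all; it stays there.
- flux_jar: Bystander: squat screw jar with a yellow lid, 54 mm across, 38 mm high, loose, standing behind the left end of the ledge. Origin: centre of its underside.
- wick_reel: Bystander: small yellow reel standing on its flange, 43 x 48 mm, 30 mm high, loose, behind the right end of the ledge. Origin: centre of its underside.
- tape_1: Bystander: roll of black tape lying flat, 62 mm across, 19 mm high, loose, in front of the left part of the supply. Origin: centre of its underside.

How it is judged:
By the outcome, as a careful person would: the job done as asked, in the order asked, and still so for the second after the job is handed in, with the robot touching nothing.
It also fails if it takes over 42 s, if anything falls off the work surface, if the arm or the gripper's body presses on something with over 40 N, if the wrist force passes 120 N, or if a joint passes its speed limit or range.

## Working session

There is one attempt and no reset: what is moved stays moved. The work goes in short steps, Python scripts to look and compute and a tool call to move; the robot and the scene stay as the last step left them, time stands still between calls to the robot, and variables do not carry over. Pictures are saved under pics/ and viewed, and the job is handed in when it is done.

Besides the shell and the picture viewer there is one more tool, called after "Emit:" by a JSON object that holds its "op" and its "data", one argument or row to a line. drive_tool: Moves the arm, as the interface text tells. Its arguments: {"type":"object","properties":{"targets":{"type":"array"},"grip":{"type":"number"},"squeeze":{"type":"number"}},"required":["targets"]}

```bash
mkdir -p pics; ls; cat > h.py <<'E'
import numpy as np,cv2
from station import bot,cams
def snap(n,f):
    c=cams.read_camera(n); cv2.imwrite('pics/%s.png'%f,c['color'])
    np.save('pics/%s.npy'%f,{k:v for k,v in c.items() if k!='color'},allow_pickle=True); return c
def load(f): return np.load('pics/%s.npy'%f,allow_pickle=True).item()
def ray(c,u,v):
    f=192/np.tan(np.radians(c['fovy'])/2)
    K=np.array([[f,0,c['cx']],[0,f,c['cy']],[0,0,1]]);d=np.array([c['k1'],0,0,0,0])
    p=cv2.undistortPoints(np.array([[[u,v]]],float),K,d)[0,0]
    R,_=cv2.Rodrigues(np.array(c['rvec'],float)); t=np.array(c['tvec'],float).ravel()
    return -R.T@t, R.T@np.array([p[0],p[1],1])
def at(c,u,v,z):
    o,d=ray(c,u,v); return o+d*(z-o[2])/d[2]
def proj(c,P):
    f=192/np.tan(np.radians(c['fovy'])/2)
    K=np.array([[f,0,c['cx']],[0,f,c['cy']],[0,0,1]]);d=np.array([c['k1'],0,0,0,0])
    return cv2.projectPoints(np.array(P,float).reshape(-1,1,3),np.array(c['rvec'],float),np.array(c['tvec'],float),K,d)[0][:,0]
E
python3 - <<'E'
from h import *
for n in ['scene','top','wrist']:
    c=snap(n,n+'0'); print(n,c['fovy'],c['k1'],ray(c,256,192))
print(bot.observe(),bot.grasp_offset)
E
```

```text
pics
scene 55.12766568936682 -0.004750370121525149 (array([0.10489258, 0.45484849, 0.66177234]), array([ 0.49070761, -0.50500045, -0.71007331]))
top 57.007044350362186 0.005206791581985704 (array([0.33897044, 0.00522167, 0.89540252]), array([ 0.18347555,  0.02762652, -0.98271482]))
wrist 71.5511456834878 0.016836012063871114 (array([ 0.09057258, -0.62382299,  0.37303639]), array([ 0.28275267,  0.08120357, -0.95578756]))
{'clock': 0.15, 'joints': array([-1.04440691e+00,  3.85403337e-01,  6.96667002e-03, -3.31236328e-04,
       -1.19395597e+00, -2.58591756e-01]), 'qd': array([ 0.00062674, -0.00385063,  0.00477437,  0.002523  , -0.00086033,
       -0.0005359 ]), 'effort': array([-2.82101901e-04, -3.92677796e+01,  1.88582021e+01,  4.18858856e+00,
       -3.42488755e-03, -7.99854348e-06]), 'eef_pos': array([ 0.16528236, -0.60232269,  0.23047234]), 'orientation': array([-1.63044364e-04, -1.33438513e-01,  9.91056760e-01,  7.96345241e-04]), 'contact_force': array([0.17805061, 0.15257004, 0.10212352]), 'ft_torque': array([-0.02720076,  0.01593902, -0.06050036]), 'width': 0.9989297396837249} 0.0187
```

View pics/top0.png

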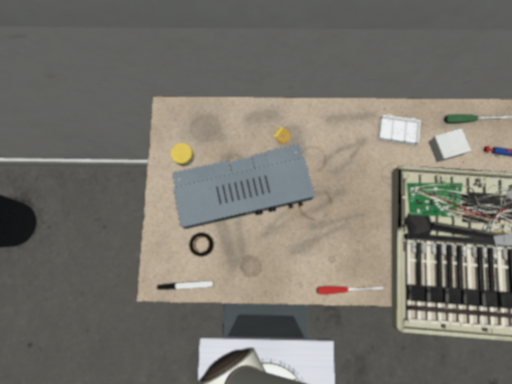

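View pics/scene0.png

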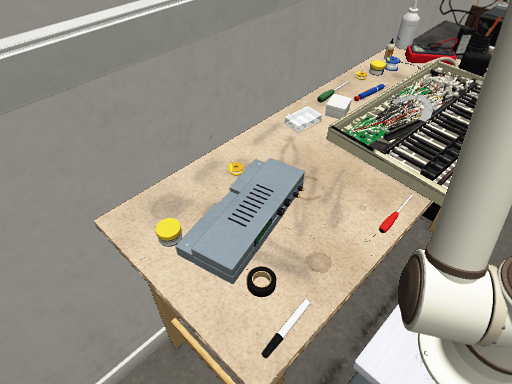

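```bash
python3 - <<'E'
import cv2,numpy as np
a=cv2.imread('pics/top0.png')[130:260,160:325]; b=cv2.imread('pics/scene0.png')[150:290,150:320]
cv2.imwrite('pics/top0z.png',cv2.resize(a,None,fx=4.8,fy=4.6,interpolation=cv2.INTER_CUBIC) if 0 else cv2.resize(a,None,fx=4.5,fy=4.5,interpolation=cv2.INTER_CUBIC))
cv2.imwrite('pics/scene0z.png',cv2.resize(b,None,fx=4.2,fy=4.2,interpolation=cv2.INTER_CUBIC))
E
```

```text
(no output)
```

View pics/top0z.png

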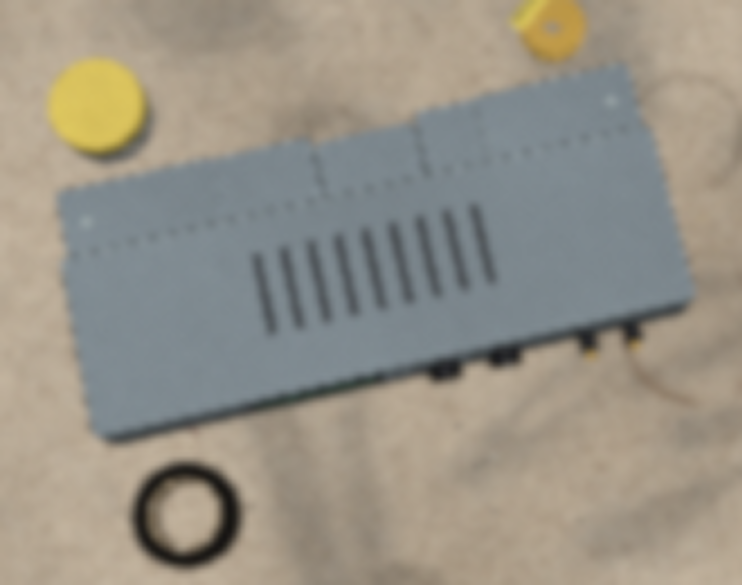

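View pics/scene0z.png

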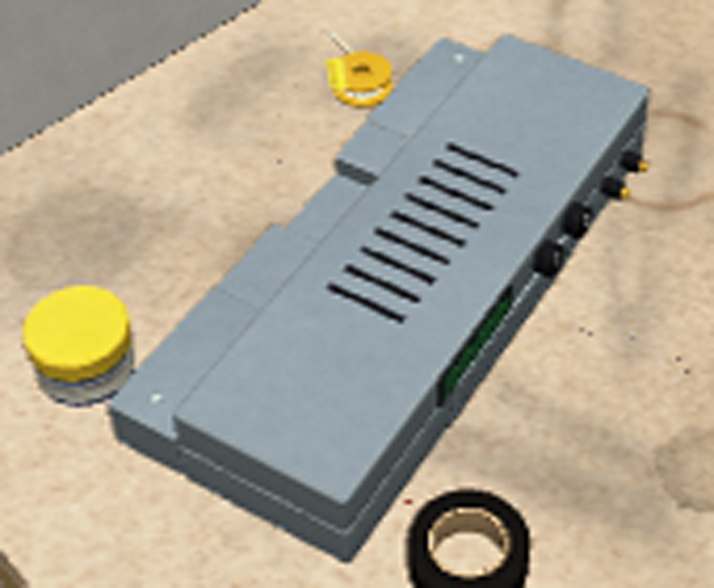

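```bash
cat > fit.py <<'E'
from h import *
from scipy.optimize import least_squares
L=[(-.07,.165,.06),(-.07,-.165,.06),(.03,-.165,.06),(.03,.165,.06),(.074,.165,.0375),(.074,-.165,.0375)]
T=np.array([(105,440),(692,302),(638,125),(66,257),(60,190),(628,66)])/4.5+[160,130]
S=np.array([(346,503),(649,90),(508,36),(175,420),(110,407),(445,38)])/4.2+[150,150]
ct,cs=load('top0'),load('scene0')
def W(p,L):
    L=np.array(L);c,s=np.cos(p[2]),np.sin(p[2])
    return np.c_[p[0]+c*L[:,0]-s*L[:,1],p[1]+s*L[:,0]+c*L[:,1],L[:,2]]
def r(p,ts=3):
    a=[]
    if ts&1:a.append(proj(ct,W(p,L))-T)
    if ts&2:a.append(proj(cs,W(p,L))-S)
    return np.concatenate(a).ravel()
if __name__=='__main__':
    for ts in (1,2,3):
        q=least_squares(r,[.5,.1,.2],args=(ts,),loss='soft_l1');print(ts,q.x,np.round(q.fun,1))
    p=q.x;c,s=np.cos(p[2]),np.sin(p[2])
    def loc(P): d=P[:2]-p[:2];return np.array([c*d[0]+s*d[1],-s*d[0]+c*d[1]])*1000
    for n,C,o,k,pts,z in [('top',ct,(160,130),4.5,[(314,143),(325,192),(417,120),(428,174)],.036),('scene',cs,(150,150),4.2,[(335,160),(373,182)],.036),('scene',cs,(150,150),4.2,[(285,226),(308,240)],.036)]:
        for u,v in pts: print(n,loc(at(C,u/k+o[0],v/k+o[1],z)))
    for C,u,v,z,n in [(ct,97,106,.038,'jar'),(ct,555,27,.03,'reel'),(ct,187,513,.019,'tape')]:
        P=at(C,u/4.5+160,v/4.5+130,z);print(n,P,loc(P))
E
python3 fit.py
```

```text
1 [0.51348042 0.06208029 0.2398913 ] [-2.9  0.   2.2 -0.1  3.9 -0.  -1.6  0.3 -1.   0.2  0.8 -0.8]
2 [0.51099095 0.06555186 0.24472682] [ 0.9  1.6  2.1 -0.3 -0.2 -0.9 -0.6 -0.6 -0.8  0.1 -0.2 -0.3]
3 [0.51266137 0.06423477 0.24202897] [-3.7  0.5  1.3  0.1  2.9  0.2 -2.5  0.8 -1.9  0.6 -0.1 -0.6  0.5  0.6
  2.  -0.8 -0.2 -1.4 -0.8 -1.6 -0.9 -0.9 -0.1 -0.8]
top [69.23718004 16.54752171]
top [40.25320925 16.43044637]
top [ 69.14293571 -42.5473285 ]
top [ 37.30682396 -41.66243368]
scene [ 72.22662484 -37.73666824]
scene [ 43.88275041 -33.91419639]
scene [67.32859332 19.73373489]
scene [50.54101148 21.92072904]
jar [0.59531667 0.2195516  0.038     ] [117.47144352 130.97968461]
reel [ 0.64774271 -0.03787369  0.03      ] [ 106.67158108 -131.50771278]
tape [0.37075282 0.16121006 0.019     ] [-114.53008761  128.16046096]
```

Emit:
{"op": "drive_tool", "data": {
  "targets": [
    [[0,0,40],0],
    [[22,40,0],0],
    [[22,40,0],0],
    [[22,40,0],0],
    [[22,40,0],0],
    [[22,40,0],0],
    [[22,40,0],0],
    [[22,40,0],0],
    [[22,40,0],0],
    [[22,40,0],0],
    [[22,40,0],0],
    [[22,40,0],0]
  ],
  "grip": -1,
  "squeeze": 20
}}

```text
clock: 1.35
eef_pos: [0.4077, -0.1609, 0.2714]
orientation: [0.0, -0.134, 0.991, 0.0]
contact_force: [1.7, -0.1, -0.4]
width: 0.002
```

Emit:
{"op": "drive_tool", "data": {
  "targets": [
    [[22,42,0],-0.025],
    [[22,42,0],0],
    [[22,42,0],0],
    [[22,42,0],0],
    [[22,42,0],0],
    [[22,42,0],0],
    [[12,31,0],0],
    [[0,0,-40],0],
    [[0,0,-30],0],
    [[0,0,0],0],
    [[0,0,0],0]
  ]
}}

```text
clock: 2.45
eef_pos: [0.5517, 0.1202, 0.2017]
orientation: [-0.0, -0.121, 0.993, -0.001]
contact_force: [1.3, -0.1, 1.0]
width: 0.003
```

```bash
python3 - <<'E'
from h import *
for n in ['wrist','scene']:
    c=snap(n,n+'1')
for n in ['wrist1','scene1']:
    cv2.imwrite('pics/%sz.png'%n,cv2.resize(cv2.imread('pics/%s.png'%n),None,fx=1.56,fy=1.56))
o=bot.observe();print(o['clock'],o['eef_pos'],o['orientation'],o['contact_force'])
E
```

```text
2.55 [0.55262212 0.12048076 0.20348518] [ 1.91093389e-03 -1.21159337e-01  9.92631182e-01  3.16900039e-04] [-0.44034251 -0.04861715  0.5711241 ]
```

View pics/wrist1z.png

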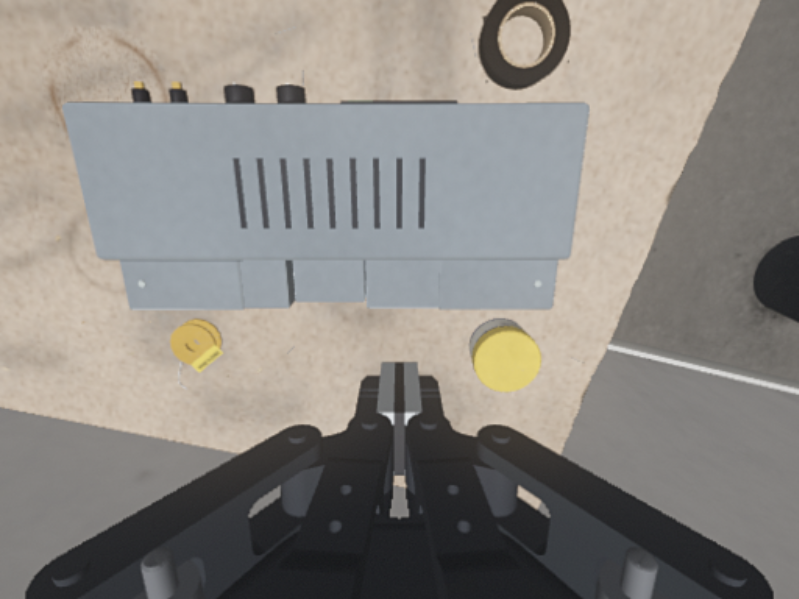

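View pics/scene1z.png

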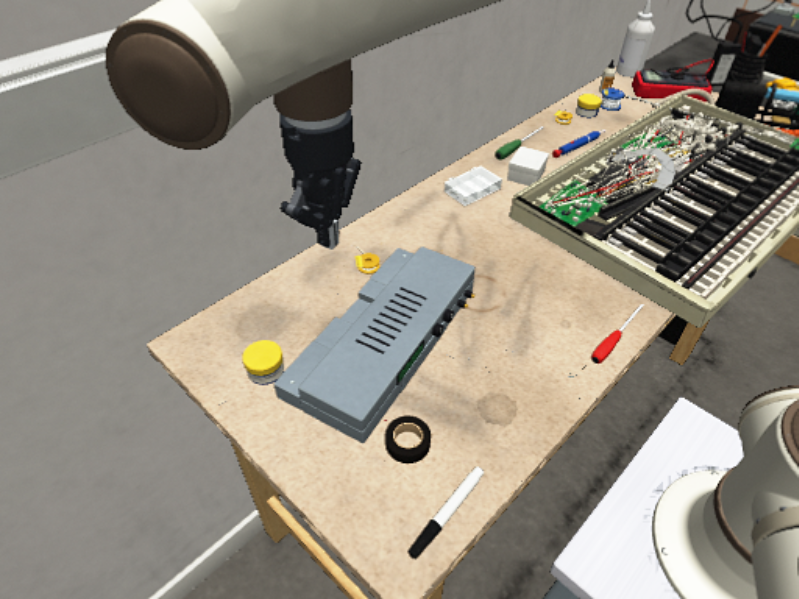

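```bash
cat > fit2.py <<'E'
import fit
from fit import *
cw=load('wrist1')
Wp=(np.array([(587,103),(66,103),(100,259),(571,258),(554,307.5),(130,309)])+.5)/1.56-.5
g=lambda p:(proj(cw,W(p,L))-Wp).ravel()
for nm,f in (('w',g),('all',lambda p:np.r_[g(p),r(p)])):
    q=least_squares(f,[.51,.06,.24],loss='soft_l1');p=q.x;print(nm,p,np.round(q.fun[:12],1))
    c,s=np.cos(p[2]),np.sin(p[2])
    def loc(P): d=P[:2]-p[:2];return np.array([c*d[0]+s*d[1],-s*d[0]+c*d[1]])*1000
    for u,v,z in [(293,307,.036),(291,262,.036),(367,306,.036),(364,262,.036),(242,308,.036),(440,307,.036),(329,300,.026)]:
        print(u,v,loc(at(cw,(u+.5)/1.56-.5,(v+.5)/1.56-.5,z)))
    o=bot.observe();print('tcp',loc(o['eef_pos']))
    ly=-12
E
python3 fit2.py
```

```text
w [0.51553276 0.06463355 0.24759817] [ 4.6 -1.9 -5.1 -1.2 -2.5  1.5  1.7  1.1  0.6  1.5 -0.5  1.5]
293 307 [ 71.45783398 -38.7705666 ]
291 262 [ 35.77404944 -37.36966185]
367 306 [70.85865149 18.94839732]
364 262 [35.95704087 17.64347918]
242 308 [ 72.12377    -78.50291391]
440 307 [71.89436782 75.89863793]
329 300 [ 68.9260869  -12.19032894]
tcp [49.64509482 45.05436861]
all [0.51433002 0.06451363 0.24585285] [ 5.1 -3.  -5.2 -2.9 -2.7  0.2  1.9  0.3  0.8  0.7 -0.7  0.3]
293 307 [ 72.72115431 -38.82221015]
291 262 [ 37.03497909 -37.48358693]
367 306 [72.02123503 18.8956201 ]
364 262 [37.12195507 17.52978969]
242 308 [ 73.45643473 -78.55333467]
440 307 [72.95755375 75.84758163]
329 300 [ 70.14302023 -12.24643167]
tcp [50.76214756 44.96452732]
```

Emit:
{"op": "drive_tool", "data": {
  "targets": [
    [[1,0,-40],0],
    [[0,0,-40],0],
    [[0,0,-40],0],
    [[0,0,-30],0],
    [[0,0,0],0],
    [[0,0,0],0],
    [[0,0,-3],0],
    [[0,0,-3],0],
    [[0,0,-3],0],
    [[0,0,-2],0],
    [[0,0,0],0]
  ]
}}

```text
clock: 3.65
eef_pos: [0.5523, 0.1203, 0.0402]
orientation: [-0.0, -0.121, 0.993, -0.0]
contact_force: [-0.4, 1.1, -0.4]
width: 0.001
```

Emit:
{"op": "drive_tool", "data": {
  "targets": [
    [[1,0,-1],0],
    [[0,0,-1],0],
    [[0,0,-1],0],
    [[0,0,0],0],
    [[0,0,0],0]
  ]
}}

```text
clock: 4.15
eef_pos: [0.5534, 0.1203, 0.0373]
orientation: [-0.0, -0.121, 0.993, -0.0]
contact_force: [-0.2, 0.1, 0.5]
width: 0.006
```

Emit:
{"op": "drive_tool", "data": {
  "targets": [
    [[0,0,-0.5],0],
    [[0,0,-0.5],0],
    [[0,0,-0.5],0],
    [[0,0,0],0],
    [[0,0,0],0]
  ]
}}

```text
clock: 4.65
eef_pos: [0.5534, 0.1203, 0.0362]
orientation: [0.0, -0.121, 0.993, 0.0]
contact_force: [-1.2, 0.2, 3.0]
width: 0.0
```

Emit:
{"op": "drive_tool", "data": {
  "targets": [
    [[1.2,-4.8,0],0],
    [[1.2,-4.8,0],0],
    [[1.2,-4.9,0],0],
    [[0,0,0],0]
  ]
}}

```text
clock: 5.05
eef_pos: [0.5578, 0.1052, 0.0361]
orientation: [0.001, -0.121, 0.993, 0.0]
contact_force: [0.8, -0.4, 3.2]
width: -0.002
```

Emit:
{"op": "drive_tool", "data": {
  "targets": [
    [[1.2,-4.8,0],0],
    [[1.2,-4.8,0],0],
    [[0,0,0],0]
  ]
}}

```text
clock: 5.35
eef_pos: [0.56, 0.0958, 0.0361]
orientation: [0.001, -0.121, 0.993, 0.0]
contact_force: [1.0, 1.4, 4.0]
width: 0.002
```

Emit:
{"op": "drive_tool", "data": {
  "targets": [
    [[1.2,-4.8,0],0],
    [[1.2,-4.8,0],0],
    [[0,0,0],0]
  ]
}}

```text
clock: 5.65
eef_pos: [0.5606, 0.0853, 0.0348]
orientation: [-0.002, -0.12, 0.993, -0.0]
contact_force: [0.5, -1.0, 0.4]
width: -0.001
```

Emit:
{"op": "drive_tool", "data": {
  "targets": [
    [[1.2,-4.8,0],0],
    [[1.2,-4.8,0],0],
    [[0,0,0],0]
  ]
}}

```text
clock: 5.95
eef_pos: [0.5639, 0.0761, 0.0354]
orientation: [-0.001, -0.121, 0.993, -0.0]
contact_force: [-0.2, 0.6, 0.1]
width: -0.0
```

Emit:
{"op": "drive_tool", "data": {
  "targets": [
    [[1.2,-4.8,0],0],
    [[1.2,-4.8,0],0],
    [[0,0,0],0]
  ]
}}

```text
clock: 6.25
eef_pos: [0.5667, 0.0668, 0.0358]
orientation: [-0.0, -0.121, 0.993, -0.0]
contact_force: [-0.5, 0.3, 0.2]
width: -0.001
```

Emit:
{"op": "drive_tool", "data": {
  "targets": [
    [[0,0,-3],0],
    [[0,0,-3],0],
    [[0,0,-2],0],
    [[0,0,-1],0],
    [[0,0,-1],0],
    [[0,0,-1],0],
    [[0,0,0],0]
  ]
}}

```text
clock: 6.95
eef_pos: [0.5665, 0.0674, 0.0251]
orientation: [-0.0, -0.121, 0.993, -0.0]
contact_force: [-2.0, 1.0, 2.9]
width: 0.003
```

Emit:
{"op": "drive_tool", "data": {
  "targets": [
    [[0,0,-0.5],0],
    [[0,0,-0.5],0],
    [[0,0,-0.5],0],
    [[0,0,-0.5],0],
    [[0,0,-0.5],0],
    [[0,0,-0.5],0],
    [[0,0,0],0]
  ]
}}

```text
clock: 7.65
eef_pos: [0.5665, 0.0674, 0.0217]
orientation: [-0.0, -0.121, 0.993, 0.0]
contact_force: [-2.9, 1.6, 2.4]
width: 0.001
```

Plate is giving way. Continue slowly to the stop.

Emit:
{"op": "drive_tool", "data": {
  "targets": [
    [[0,0,-0.5],0],
    [[0,0,-0.5],0],
    [[0,0,-0.5],0],
    [[0,0,-0.5],0],
    [[0,0,-0.5],0],
    [[0,0,-0.5],0],
    [[0,0,0],0]
  ]
}}

```text
clock: 8.35
eef_pos: [0.5665, 0.0674, 0.0187]
orientation: [-0.0, -0.121, 0.993, 0.0]
contact_force: [-2.4, 1.2, 3.3]
width: -0.003
```

Emit:
{"op": "drive_tool", "data": {
  "targets": [
    [[0,0,-0.5],0],
    [[0,0,-0.5],0],
    [[0,0,0],0],
    [[0,0,0],0]
  ]
}}

```text
clock: 8.75
eef_pos: [0.5666, 0.0674, 0.018]
orientation: [-0.0, -0.121, 0.993, -0.0]
contact_force: [-3.5, 1.9, 5.9]
width: -0.003
```

Emit:
{"op": "drive_tool", "data": {
  "targets": [
    [[0,0,-0.5],0],
    [[0,0,-0.5],0],
    [[0,0,0],0],
    [[0,0,0],0]
  ]
}}

```text
clock: 9.15
eef_pos: [0.5666, 0.0674, 0.0179]
orientation: [0.0, -0.121, 0.993, -0.0]
contact_force: [-5.6, 2.2, 11.5]
width: 0.002
```

Emit:
{"op": "drive_tool", "data": {
  "targets": [
    [[0,0,-0.5],0],
    [[0,0,-0.5],0],
    [[0,0,0],0],
    [[0,0,0],0]
  ]
}}

```text
clock: 9.55
eef_pos: [0.5667, 0.0674, 0.0177]
orientation: [0.0, -0.121, 0.993, -0.0]
contact_force: [-6.9, 1.6, 15.7]
width: -0.003
```

```bash
python3 - <<'E'
from h import *
for n in ['top','scene']:
    c=snap(n,n+'2')
    cv2.imwrite('pics/%s2z.png'%n,cv2.resize(c['color'],None,fx=1.56,fy=1.56))
print(bot.observe()['eef_pos'],bot.observe()['contact_force'])
E
```

```text
[0.56665908 0.06742965 0.01773862] [-5.54525846  0.4416807  15.47403137]
```

View pics/scene2z.png

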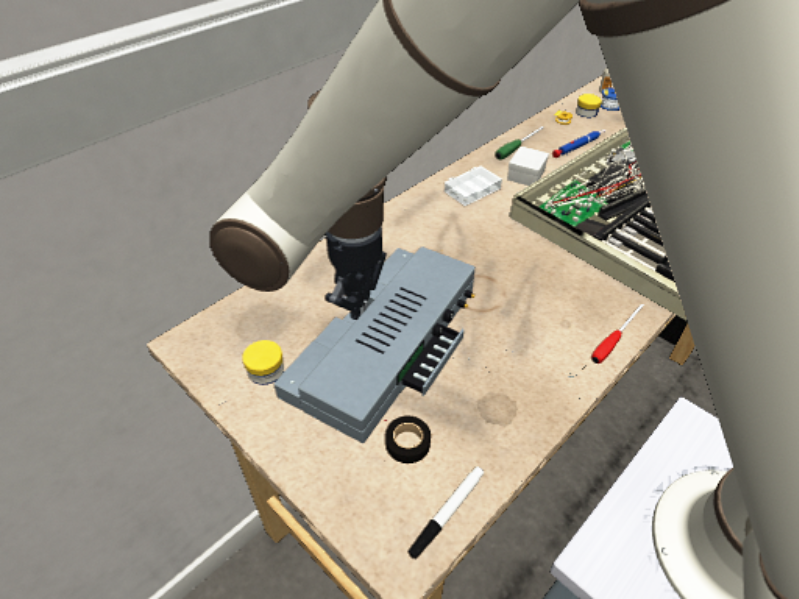

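The scene picture shows the tray open at about (435,360), and the jar (263,360) and tape (408,438) unmoved. I'll go straight up and clear.

Emit:
{"op": "drive_tool", "data": {
  "targets": [
    [[0,0,2],0],
    [[0,0,5],0],
    [[0,0,10],0],
    [[0,0,30],0],
    [[0,0,40],0],
    [[0,0,40],0],
    [[0,0,40],0],
    [[0,0,20],0],
    [[0,0,0],0],
    [[0,0,0],0],
    [[0,0,0],0]
  ]
}}

```text
clock: 10.75
eef_pos: [0.5658, 0.0671, 0.2014]
orientation: [-0.001, -0.121, 0.993, -0.0]
contact_force: [-0.1, -0.4, -1.1]
width: 0.004
```

```bash
python3 - <<'E'
from h import *
for n in ['wrist','scene']:
    c=snap(n,n+'3')
    cv2.imwrite('pics/%s3z.png'%n,cv2.resize(c['color'],None,fx=1.56,fy=1.56))
o=bot.observe();print(o['clock'],o['eef_pos'],o['contact_force'],abs(o['qd']).max())
exec(open('fit.py').read().split('if __name__')[0])
p=[.5143,.0645,.2458]
for n in('wrist3','scene3'):print(proj(load(n),W(p,[(-.07-d,y,.029) for d in(0,.028,.032) for y in(.062,-.062)]))*1.56)
E
```

```text
10.85 [0.5659788  0.06714172 0.2012868 ] [ 0.09619938  0.02800989 -1.35772118] 0.00504383519099595
[[503.81687297 105.70525941]
 [323.92572087 106.43055573]
 [507.06084097  59.35940918]
 [321.40069296  60.15961461]
 [507.54500349  52.48620755]
 [321.0240981   53.29792616]]
[[404.67328069 377.93001282]
 [445.94885651 320.46816143]
 [422.63347185 386.40181648]
 [462.78055222 327.52475894]
 [425.23620516 387.62944954]
 [465.21659922 328.54605589]]
```

View pics/wrist3z.png

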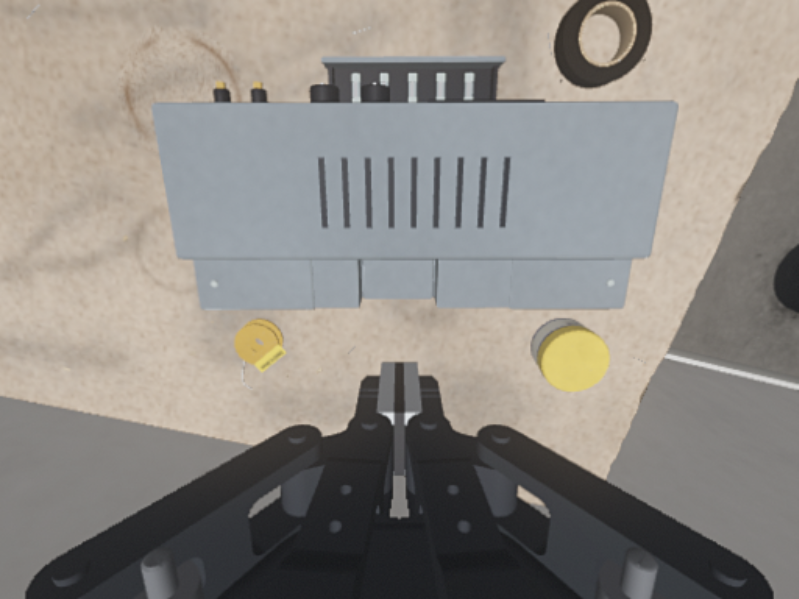

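View pics/scene3z.png

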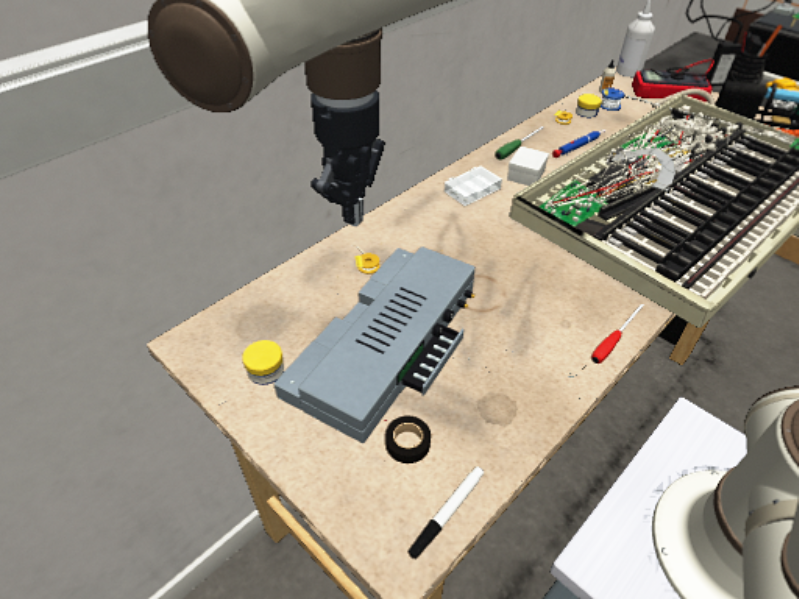

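```bash
python3 -c "
from h import *
print(bot.hand_in())"
```

```text
the job is handed in; nothing more can be done
None
```

The fuse tray is open and the job is handed in. The arm stopped about 200 mm above the bench, touching nothing, after about 11 s on the clock.

- **Finding the slot:** the pictures showed it centred about 10 mm to the right of the ledge's middle. I touched the closed fingertip to the ledge at about 36 mm height and slid it along at 3–4 N. It lost contact at the slot's left edge, where the pictures put it.
- **Pressing the release:** I pressed slowly in the middle of the slot. The plate gave way at about 3 N, and the fingertip came to a hard stop at 17.7–18.0 mm, against 18 mm nominal. The vertical force rose to 15.7 N there. I then lifted straight up.
- **Last checks:** after the lift, the wrist and scene pictures show the tray out, and the jar, reel and tape roll standing as before. The wrist force was back to about zero, apart from about 1 N of offset.
- **What disagreed:**
    - My fitted pose of the supply, taken as it stands, puts the tray out by about 29–30 mm. Allowing for the same fit's error at the cover's front edge brings it to about the full 32 mm. I took the hard stop as the better evidence.
    - There was a sideways force of up to 7 N at the end of the press. I took it for friction and did not check further.

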